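# Check the drying mask with the moisture meter

### The arm

A 7-joint arm with a two-finger parallel gripper is mounted at the origin on the work surface. World frame = base frame: x ahead of the robot, y to its left, z up, the work surface at z = 0. Lengths are in m, angles in rad, forces in N, time in s.
With the tool pointing down it reaches from about 0.4 to 0.85 m from the base axis. Payload 4.5 kg.
Tool frame: the origin (TCP) lies between the finger pads; the fingertips stand 19 mm ahead of it and the grasp point (between the pads) is the TCP (finger_overhang is the z of the fingertips in the tool frame, in m); z points along the fingers, y is the direction in which the jaws open and shut (so a half turn about z gives the same grasp; the last joint's range is limited). The gripper opens to 88 mm and grips with 3 to 60 N. Pads are 18 mm wide; open, the fingers measure 123 mm over their backs; the gripper's body (75 mm by 187 mm) begins 45 mm behind the grasp point.
Start: joints at [1.341, 0.689, -0.195, 1.565, 0.157, 0.902, -0.215], TCP at [0.163, -0.603, 0.258] pointing down, gripper open.
Joint ranges: [-3.01, 3.01], [-0.46, 2.08], [-1.47, 1.51], [0.13, 2.56], [-1, 4.14], [0.04, 2.09], [-2.66, 2.66]. Speed limits (rad/s): [2.57, 2.57, 3.14, 3.14, 3.14, 3.14, 3.14].

### API

Orientations are given as a rotation vector (axis times angle).
In Python, from plant import movep, move_l, move_j, command_gripper, sleep, ik, observe, grab_frame, get_calibration, IKError, hand_in, finger_overhang gives the robot as it stands. Calls block until the motion is done:
- movep(position, orientation): joint-space move of the TCP to a pose.
- move_l(position, ori=None, feed=0.15): straight line of the TCP; ori=None keeps the orientation; feed is the mean speed in m/s.
- move_j(angles): joint-space move.
- command_gripper(opening): opening from 0.0 (shut) to 1.0 (fully open); the grip force is fixed at half the most; returns when the fingers have stopped.
- sleep(seconds).
- ik(position, orientation): joint angles nearest the present ones, or None.
- observe(): the state.
- grab_frame(name): name is "scene" or "side" or "wrist"; returns (picture, depth): 384x512x3 uint8, red, green, blue; 384x512 float32, m along the optical axis (not along the pixel's ray), 0 where there is no reading.
- get_calibration(name): a dict with "fx", "fy", "cx", "cy" (pixels), "D" ([k1, k2, p1, p2, k3] as OpenCV has them; the pictures are not rectified), "T" (4x4, takes a point from camera to world coordinates). Camera axes: x right, y up, looking along -z (the intrinsics and any distortion apply to the point x, -y, -z); pixel columns grow to the right and rows downward; lengths in m; the calibration is good to about 2 mm. A picture is of the moment at which its call begins: read the wrist's pose just before it. get_calibration takes no time and is no camera call; for the wrist camera it gives the pose at the moment of the call.
A pose or a line that the arm cannot do raises IKError and nothing moves.
- hand_in(): hands the job in, once; it reports no verdict.
The state is a dict: "time": time; "joint_pos": joint angles; "joint_velocities": joint speeds; "joint_torque": joint torques, N m; "tool_pos": TCP position; "tcp_rot": TCP orientation; "wrist_force": force on the tool from outside, world axes, zero at the start; "torque": the same for the moment, N m; "finger_gap": opening from 0.0 (shut) to 1.0 (fully open).
Only numpy, scipy, OpenCV 4.12 (cv2) and the standard library are available. Lean on these libraries where they do the work, as an engineer would, in place of code of your own. Each camera call takes 0.05 s, during which the arm holds its last target. There are 200 camera calls.

### The job

Turn the lever of the turntable's lock collar round to the red mark so that the mask cannot swing away, then lift the moisture meter out of its stand. Set its ball on the centre of the red ring on the mask's cheek, the meter square to the surface there, and press lightly until the sprung ball is about half in; the paper is still soft, so never press it hard. Finish while holding the meter there, with the collar still locked and everything else on the table left where it is.

Things in the scene. Friction and masses are not known exactly. Their poses are not given: they have to be found in the camera images.
- stand: Low round modelling turntable stand, fixed to the table: dark steel base disc 260 mm across and 18 mm high, above it the aluminium lock collar (198 mm across), then a wooden turntable disc (184 mm across, top 55 mm above the table). Origin: centre of the base's underside; the collar and the turntable turn about its upright z axis. Seen in its own axes, the white (free) mark lies on the base's rim 60 degrees to the -y side of +x, the red (locked) mark at 120 degrees.
- collar (a joint): The lock collar's angle about the stand's axis in rad: 0 at the white mark, growing clockwise seen from above to 1.047 at the red mark, where it meets its stop. It rubs (about 3 N at the lever, about 4 N in the last 0.1 rad, where its brake bites) and stays where it is left; locked means within about 5 degrees of the stop. From about 0.95 rad on it clamps the turntable.
- lock_lever (a point): Grip point of the lock collar's lever: 20 mm below the top of the upright black round handle (17 mm thick, black from 46 to 100 mm above the table) that stands 150 mm out from the stand's axis, at the end of a flat steel arm. This point is 80 mm above the table.
- locked_mark (a point): Centre of the red mark, a 24 x 22 mm pad on top of the base disc, 116 mm from the stand's axis; locked, the lever's arm lies over it.
- mask: White paper mask fixed face up on the turntable, 210 mm long, 160 mm wide, dome 75 mm high, black nose up to about 92 mm high, grey eyes, red lips. Origin: centre of its underside, on the stand's axis, 55 mm above the table; x towards the forehead, y towards the cheek with the blue ring, z up. Until the collar is locked it swings easily with the turntable.
- red_spot (a point): Centre of the thin red ring (about 25 mm across, with a red dot in the middle) on one cheek, on the mask's surface about 121 mm above the table. Its z axis points straight out of the surface, leaning about 27 degrees from upright, away from the nose. (The other cheek has a blue ring: not this one.)
- meter: Ball-probe moisture meter, 0.19 kg, standing upright in its stand, ball down: yellow case 28 (x) x 42 (y) x 105 (z) mm with a small display on the -x face near the top, below it a black cone and a sprung steel stem with a ball. Origin: centre of the case's underside, 78 mm above the table in the stand; z along the meter towards its top. Grip the case from above on either pair of sides: its top 68 mm stand free of the stand.
- ball_tip (a point): Lowest point of the meter's steel ball (20 mm across), on the meter's axis, 62 mm below the case's underside while the spring is out.
- probe (a joint): How far the sprung ball is pushed into the meter, in m: 0 out, 0.010 at its stop. The spring gives about 1.2 N at first touch, 3.2 N half in, 5.2 N at the stop.
- meter_stand: Black stand of the meter, fixed to the table: foot 100 x 110 mm, upright sleeve 42 x 56 mm, 115 mm high, open at the top; the case sits 37 mm deep in it on a ledge, with 2 mm play all round. The meter draws out straight up; its ball then has to be lifted about 100 mm to clear the sleeve. Origin: centre of the foot's underside, z up.
- primer_jar: Bystander: white screw-top jar, 72 across, 95 tall mm. Origin: centre of its underside. Leave alone.
- tape_roll: Bystander: roll of masking tape lying flat, 96 across, 25 tall mm. Origin: centre of its underside. Leave alone.
- scissors: Bystander: black-handled scissors lying flat, about 170 long mm. Origin: centre of its underside. Leave alone.
- flask: Bystander: steel vacuum flask with a black cap, 72 across, about 240 tall mm. Origin: centre of its underside. Leave alone.
- pencil_can: Bystander: metal can of pencils, 72 across, 100 tall, pencils up to 170 mm. Origin: centre of its underside. Leave alone.
- glue_bottle: Bystander: white glue bottle, 60 across, 140 tall mm. Origin: centre of its underside. Leave alone.
- paste_bowl: Bystander: blue bowl with a paste brush, 140 across, 55 tall mm. Origin: centre of its underside. Leave alone.
Things that resemble listed ones, but are neither listed nor needed, are in the scene too. Leave any pink or turquoise look-alike of the meter_stand alone.

How it is judged:
By the outcome, as a careful person would: the job done as asked, in the order asked, and still so for the second after the job is handed in, while the arm keeps its last pose, push and grip.
It also fails if it takes over 58 s, if anything falls off the work surface, if the arm or the gripper's body presses on something with over 40 N, if the wrist force passes 120 N, or if a joint passes its speed limit or range.

## Working session

There is one attempt and no reset: what is moved stays moved. The work goes in short steps, each a Python script; the robot and the scene stay as the last script left them, time stands still between calls to the robot, and variables do not carry over. Pictures are saved under pics/ and viewed, about 8 in all and at most 12, crops included, and the job is handed in when it is done.

```bash
mkdir -p pics; ls; cat > h.py <<'E'
import numpy as np, cv2
from scipy.spatial.transform import Rotation as R
from plant import *
def save(n,p): cv2.imwrite(f'pics/{n}.png',cv2.cvtColor(p,cv2.COLOR_RGB2BGR))
def rays(c,uv):
    K=np.array([[c['fx'],0,c['cx']],[0,c['fy'],c['cy']],[0,0,1]])
    n=cv2.undistortPoints(np.array(uv,float).reshape(-1,1,2),K,np.array(c['D'],float))[:,0]
    d=np.c_[n[:,0],-n[:,1],-np.ones(len(n))]
    T=np.array(c['T']); return T[:3,3],d@T[:3,:3].T
def onplane(c,uv,z):
    o,d=rays(c,uv); return o+d*((z-o[2])/d[:,2])[:,None]
def bydepth(c,uv,dep):
    o,d=rays(c,uv); return o+d*np.array(dep)[:,None]
E
python3 - <<'E'
from h import *
for n in('scene','side'):
    p,d=grab_frame(n); c=get_calibration(n); np.savez(f'{n}.npz',p=p,d=d,**{k:np.array(v) for k,v in c.items()}); save(n+'0',p)
    print(n,np.round(c['T'],3).tolist(),c['fx'])
print(finger_overhang,observe())
E
```

```text
pics
scene [[-0.335, -0.485, 0.808, 1.685], [0.942, -0.167, 0.29, 0.409], [-0.006, 0.858, 0.513, 0.819], [0.0, 0.0, 0.0, 1.0]] 353.02601820910974
side [[-0.896, 0.347, -0.278, 0.228], [-0.445, -0.684, 0.578, 0.713], [0.01, 0.642, 0.767, 1.06], [0.0, 0.0, 0.0, 1.0]] 401.792911051399
0.019 {'time': 0.1, 'joint_pos': array([ 1.34079466,  0.68990006, -0.19453421,  1.56619999,  0.15727792,
        0.90250837, -0.21509121]), 'joint_velocities': array([-4.96749092e-04, -2.17273898e-04,  1.57900829e-03, -3.93739502e-03,
       -3.15094083e-04,  5.52657055e-05, -4.21151456e-04]), 'joint_torque': array([-3.59481317e-03, -5.28501749e+01, -1.27155114e+00, -1.53838027e+01,
       -5.25181065e-02,  1.98386268e-03,  4.09987274e-05]), 'tool_pos': array([ 0.16280714, -0.60288245,  0.25700127]), 'tcp_rot': array([-3.11270364e+00, -4.13088463e-01,  4.79156237e-04]), 'wrist_force': array([ 0.52471431, -0.68249793,  0.17808382]), 'torque': array([-0.04785319,  0.0429639 , -0.00760105]), 'finger_gap': 0.9980563386521876}
```

View pics/scene0.png

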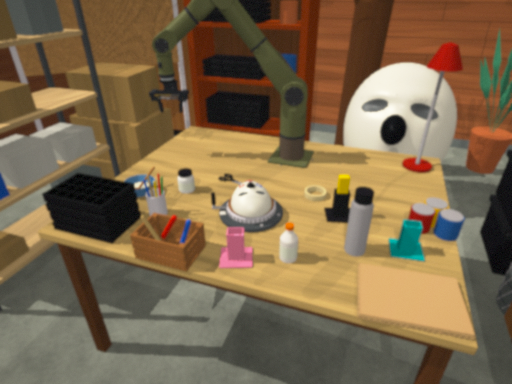

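View pics/side0.png

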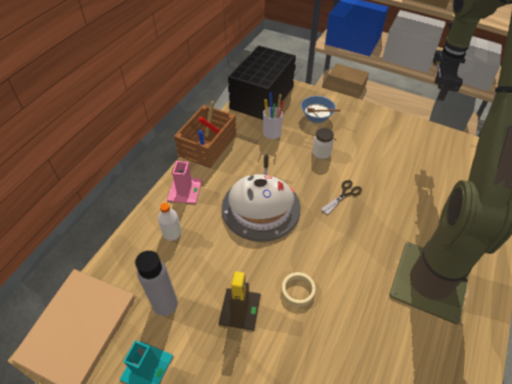

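Scene view: mask turntable at about (251,205), lever at (213,199), meter in its black stand at (343,195). Side view: mask (262,203), lever (266,162), meter (238,288), red ring near (281,186).

```bash
python3 - <<'E'
from h import *
L={n:dict(np.load(n+'.npz')) for n in('scene','side')}
for n,pts in {'scene':dict(lever=(213,195,.09),stand=(251,214,.018),meter=(344,180,.183),flask=(362,195,.23),glue=(289,232,.12),jar=(185,175,.095),tape=(315,192,.025),pen=(156,195,.1)),'side':dict(lever=(266,158,.1),mask=(262,208,.055),meter=(238,277,.183),tape=(298,290,.025),flask=(148,260,.235),glue=(166,210,.13),jar=(323,134,.095),scis=(342,198,.0),can=(272,115,.1))}.items():
    c=L[n]
    for k,(u,v,z) in pts.items():
        print(n,k,onplane(c,[(u,v)],z)[0].round(3),bydepth(c,[(u,v)],[c['d'][v,u]])[0].round(3))
c=L['side'];hsv=cv2.cvtColor(c['p'],cv2.COLOR_RGB2HSV)
y=cv2.inRange(hsv,(22,150,120),(32,255,255));y[:240]=0;y[:,:200]=0
ys,xs=np.nonzero(y);P=bydepth(c,np.c_[xs,ys],c['d'][ys,xs]);t=P[P[:,2]>.178];print('top',len(P),len(t),t.mean(0),cv2.minAreaRect((t[:,:2]*1000).astype(np.float32)))
crop=c['p'][140:340,190:330];save('crop1',cv2.resize(crop,None,fx=3,fy=3,interpolation=cv2.INTER_CUBIC)) 
cw=get_calibration('wrist');o=observe();Tt=np.eye(4);Tt[:3,:3]=R.from_rotvec(o['tcp_rot']).as_matrix();Tt[:3,3]=o['tool_pos']
print((np.linalg.inv(Tt)@cw['T']).round(3),cw['fx'])
E
```

```text
scene lever [ 0.624 -0.155  0.09 ] [ 0.625 -0.155  0.091]
scene stand [ 0.601 -0.004  0.018] [0.665 0.02  0.065]
scene meter [0.506 0.328 0.183] [0.48  0.327 0.169]
scene flask [0.673 0.401 0.23 ] [0.694 0.402 0.242]
scene glue [0.795 0.2   0.12 ] [0.79  0.198 0.117]
scene jar [ 0.521 -0.338  0.095] [ 0.514 -0.342  0.091]
scene tape [0.362 0.204 0.025] [ 0.32   0.197 -0.   ]
scene pen [ 0.711 -0.358  0.1  ] [ 0.717 -0.353  0.104]
side lever [ 0.615 -0.15   0.1  ] [ 0.616 -0.153  0.097]
side mask [0.549 0.014 0.055] [0.535 0.044 0.099]
side meter [0.467 0.318 0.183] [0.468 0.317 0.181]
side tape [0.341 0.207 0.025] [ 0.344  0.195 -0.001]
side flask [0.663 0.399 0.235] [0.66  0.401 0.241]
side glue [0.77  0.199 0.13 ] [0.767 0.202 0.135]
side jar [ 0.487 -0.356  0.095] [ 0.487 -0.354  0.097]
side scis [ 0.341 -0.186  0.   ] [ 0.341 -0.179  0.008]
side can [ 0.692 -0.362  0.1  ] [ 0.687 -0.35   0.111]
top 280 167 [0.46321578 0.32554013 0.18753142] ((357.6529541015625, 512.4300537109375), (29.728059768676758, 476.63861083984375), 29.427898406982422)
[[-0.001  0.959  0.283  0.072]
 [ 1.     0.     0.     0.   ]
 [ 0.     0.283 -0.959 -0.127]
 [ 0.     0.     0.     1.   ]] 319.69517983695687
```

View pics/crop1.png

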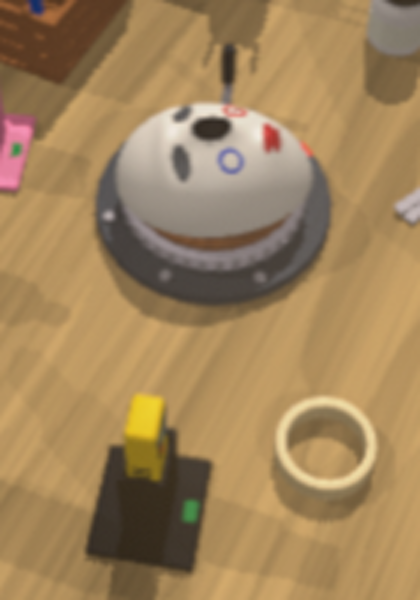

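Crop: blue ring (231,160) on the +y cheek, red ring (233,110) on the −y cheek, red mark (305,150) on the base rim, so the lever turns clockwise towards −x. Next I'll look from above with the wrist camera.

```bash
cat >> h.py <<'E'
def ori(z,x):
    z=np.array(z,float);z/=np.linalg.norm(z);x=np.array(x,float);x-=z*(x@z);x/=np.linalg.norm(x)
    return R.from_matrix(np.c_[x,np.cross(z,x),z]).as_rotvec()
E
python3 - <<'E'
from h import *
for a in(-65,-95,-125):
    r=np.deg2rad(a);C=np.array([.552,0,0]);u=np.array([np.cos(r),np.sin(r),0])
    for s in(1,-1): 
        q=ik(C+.15*u+[0,0,.08],ori([0,0,-1],s*u));print(a,s,None if q is None else np.round(q,2))
movep([.6,0,.34],ori([0,0,-1],[1,0,0]))
c=get_calibration('wrist');p,d=grab_frame('wrist');np.savez('w1.npz',p=p,d=d,**{k:np.array(v) for k,v in c.items()});save('w1',p)
print(observe()['time'],observe()['tool_pos'])
E
```

```text
-65 1 [-0.01  0.96  0.28  1.68 -0.43  0.57 -2.18]
-65 -1 [ 0.4   0.97 -0.48  1.66  0.65  0.68  0.02]
-95 1 [-0.    0.91  0.33  1.91 -0.66  0.44 -2.41]
-95 -1 [ 0.36  0.89 -0.3   1.89  0.55  0.45 -0.42]
-125 1 [-0.02  0.87  0.31  2.13 -0.96  0.28 -2.63]
-125 -1 [ 0.22  0.83 -0.1   2.12  0.37  0.2  -0.82]
2.8 [ 0.59997729 -0.00122316  0.33989213]
```

View pics/w1.png

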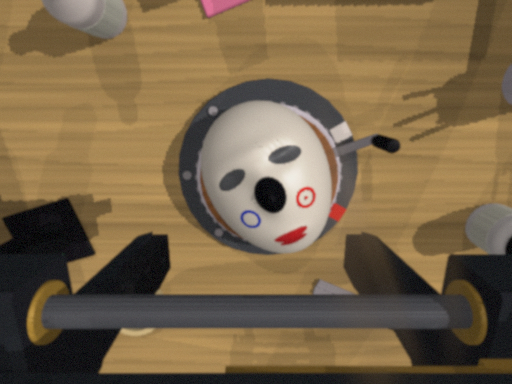

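Wrist view: lever handle top (392,145), white mark (341,131), red mark (338,212), red ring (305,197), blue ring (251,219), nose (270,194). I'll convert these to positions and fit the base circle.

```bash
cat > m.py <<'E'
from h import *
from scipy.optimize import least_squares
def measure(f):
    c=dict(np.load(f));p=c['p'];h=cv2.cvtColor(p,cv2.COLOR_RGB2HSV)
    red=cv2.inRange(h,(0,140,90),(8,255,255))|cv2.inRange(h,(172,140,90),(180,255,255));red[240:]=0;red[:60]=0
    n,lab,st,ce=cv2.connectedComponentsWithStats(red)
    for i in range(1,n):
        if st[i,4]>8: print('red',st[i].tolist(),ce[i].round(1),onplane(c,[ce[i]],.018)[0].round(4),onplane(c,[ce[i]],.121)[0].round(4))
    return c,h
E
python3 - <<'E'
from m import *
c,h=measure('w1.npz');p=c['p']
ring=p[185:210,293:318].astype(int)
# base disc outer rim: scan outward rays from image centre of disc; wood (sat high) to dark (sat low)
pts=[]
for a in np.deg2rad(np.arange(150,330,4)):
    rr=np.arange(60,115,.5);x=268+rr*np.cos(a);y=166+rr*np.sin(a)
    ok=(y<232)&(x>150);s=cv2.remap(h[:,:,2],x.astype(np.float32)[None],y.astype(np.float32)[None],1)[0].astype(int)
    dark=np.nonzero((s<95)&ok)[0]
    if len(dark) and dark[-1]+8<len(rr) and s[min(dark[-1]+8,len(rr)-1)]>100: pts.append((x[dark[-1]],y[dark[-1]]))
P=onplane(c,pts,.018)[:,:2]
r=least_squares(lambda q:np.hypot(*(P-q[:2]).T)-q[2],[.55,0,.13],loss='soft_l1',f_scale=.002);print('circ',len(P),r.x,np.abs(r.fun).mean())
r2=least_squares(lambda q:np.hypot(*(P-q[:2]).T)-.13,[.55,0],loss='soft_l1',f_scale=.002);print(r2.x)
for u,v,z in((392,145,.1),(341,131,.018),(338,212,.018)):
    print(onplane(c,[(u,v)],z)[0], bydepth(c,[(u,v)],[c['d'][v,u]])[0])
sub=np.mgrid[100:190,360:420];vv,uu=sub.reshape(2,-1)
Q=bydepth(c,np.c_[uu,vv],c['d'][vv,uu]);k=(Q[:,2]>.09)&(Q[:,2]<.106);print('handle top',k.sum(),Q[k].mean(0),Q[k].min(0),Q[k].max(0))
E
```

```text
red [297, 187, 18, 20, 95] [305.1 196.4] [ 0.5353 -0.0729  0.018 ] [ 0.5667 -0.0566  0.121 ]
red [329, 204, 17, 17, 185] [336.7 211.8] [ 0.5112 -0.1209  0.018 ] [ 0.5482 -0.0936  0.121 ]
red [276, 227, 30, 13, 198] [293.1 234.6] [ 0.4746 -0.0571  0.018 ] [ 0.52   -0.0444  0.121 ]
circ 45 [ 0.5702049  -0.01670072  0.12774939] 0.0003347122286199279
[ 0.5677854  -0.01813978]
[ 0.62167203 -0.15691577  0.1       ] [ 0.62177834 -0.15659145  0.10076786]
[ 0.6298785  -0.11874186  0.018     ] [ 0.62998917 -0.11843832  0.01916606]
[ 0.51089373 -0.12290324  0.018     ] [ 0.51153272 -0.12242441  0.01977621]
handle top 199 [ 0.62115719 -0.1566426   0.09860642] [ 0.61219686 -0.16557167  0.09026078] [ 0.62881804 -0.14990871  0.10242688]
```

```bash
python3 - <<'E'
from h import *
C=np.array([.569,-.0175]);Lv=np.array([.621,-.157]);a0=np.arctan2(*(Lv-C)[::-1]);r=np.hypot(*(Lv-C));print(np.rad2deg(a0),r)
def pose(a,z=.08):
    u=np.array([np.cos(a),np.sin(a),0]);return np.r_[C,z]+r*u,ori([0,0,-1],-u)
p,o=pose(a0,.2);movep(p,o)
p,o=pose(a0);move_l(p,o,feed=.12)
print(observe()['time'],observe()['wrist_force'].round(2))
command_gripper(0.0);s=observe();f0=s['wrist_force'];print('grip',s['finger_gap'],f0.round(2),s['time'])
for d in np.r_[np.arange(-78,-115,-8),-116,-118,-119,-120,-121,-122,-123]:
    a=np.deg2rad(d);p,o=pose(a);move_l(p,o,feed=.1)
    s=observe();f=s['wrist_force']-f0;t=f[:2]@[-np.sin(a),np.cos(a)];rd=f[:2]@[np.cos(a),np.sin(a)]
    q=s['tool_pos'][:2]-C
    print(d,np.rad2deg(np.arctan2(q[1],q[0])).round(2),'tan',t.round(2),'rad',rd.round(2),'z',f[2].round(2),s['time'].round(2))
    if abs(t)>14: break
E
```

```text
-69.55656426496566 0.14887662677532698
5.5167 [ 0.12 -0.01  0.06]
grip 0.1832128727725674 [-0.4  -0.27  0.29] 6.6083Traceback (most recent call last):
  File "<stdin>", line 13, in <module>
AttributeError: 'float' object has no attribute 'round'
```

```bash
python3 - <<'E'
from h import *
C=np.array([.569,-.0175]);r=.1489;f0=np.array([-.4,-.27,.29])
def pose(a,z=.08):
    u=np.array([np.cos(a),np.sin(a),0]);return np.r_[C,z]+r*u,ori([0,0,-1],-u)
for d in np.r_[np.arange(-86,-115,-8),-116,-118,-119,-120,-121,-122,-123]:
    a=np.deg2rad(d);p,o=pose(a);move_l(p,o,feed=.1)
    s=observe();f=s['wrist_force']-f0;t=f[:2]@[-np.sin(a),np.cos(a)];rd=f[:2]@[np.cos(a),np.sin(a)]
    q=s['tool_pos'][:2]-C
    print(d,round(np.rad2deg(np.arctan2(q[1],q[0])),2),'tan %.2f rad %.2f z %.2f gap %.3f t %.2f'%(t,rd,f[2],s['finger_gap'],s['time']))
    if abs(t)>14: break
command_gripper(.6);s=observe();print(s['wrist_force'])
p,o=pose(a,.17);move_l(p,o,feed=.2)
movep([.60,-.0,.33],ori([0,0,-1],[1,0,0]))
c=get_calibration('wrist');p,d=grab_frame('wrist');np.savez('w2.npz',p=p,d=d,**{k:np.array(v) for k,v in c.items()});save('w2',p)
print(observe()['time'])
E
```

```text
-86 -86.14 tan -1.88 rad -1.35 z 0.90 gap 0.180 t 7.33
-94 -94.05 tan -2.31 rad -1.85 z 0.38 gap 0.182 t 7.69
-102 -102.02 tan -1.85 rad -1.25 z 0.33 gap 0.182 t 8.05
-110 -109.99 tan -2.30 rad -2.82 z -0.77 gap 0.181 t 8.41
-116 -115.96 tan -2.31 rad -2.09 z -0.64 gap 0.183 t 8.72
-118 -117.6 tan 2.20 rad -3.65 z -5.13 gap 0.182 t 8.97
-119 -118.68 tan 2.27 rad -5.98 z -8.01 gap 0.181 t 9.22
-120 -119.25 tan 4.61 rad -4.83 z -10.21 gap 0.185 t 9.47
-121 -119.27 tan 10.42 rad -4.37 z -12.99 gap 0.185 t 9.72
-122 -119.32 tan 14.81 rad -2.94 z -18.19 gap 0.182 t 9.97
[-0.4138868  -0.39460484  0.01698443]
12.2667
```

View pics/w2.png

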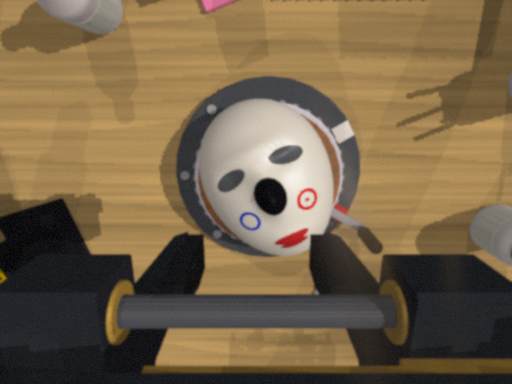

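The collar is locked: the lever lies over the red mark, with the handle at about (370,238), and the stop was felt at −119.3°. Next are the ring's pose and a look above the meter.

```bash
python3 - <<'E'
from m import *
c,h=measure('w2.npz');p=c['p'];d=c['d']
b=cv2.inRange(h,(110,90,60),(130,255,255));b[:205]=0;b[232:]=0;b[:,:238]=0;b[:,263:]=0
ys,xs=np.nonzero(b);bu=((xs.min()+xs.max())/2,(ys.min()+ys.max())/2)
red=cv2.inRange(h,(0,110,90),(10,255,255))|cv2.inRange(h,(170,110,90),(180,255,255));red[:185]=0;red[212:]=0;red[:,:293]=0;red[:,320:]=0
ys,xs=np.nonzero(red);ru=((xs.min()+xs.max())/2,(ys.min()+ys.max())/2)
print('blue',bu,'red',ru,xs.mean(),ys.mean())
def spot(u,rad):
    vv,uu=np.mgrid[0:384,0:512];k=(np.hypot(uu-u[0],vv-u[1])<rad)&(d>0)
    Q=bydepth(c,np.c_[uu[k],vv[k]],d[k]);m=Q.mean(0);n=np.linalg.svd(Q-m)[2][2];n*=np.sign(n[2])
    return m,n
for u in(bu,ru):
    for rad in(6,10,14):
        m,n=spot(u,rad);print(rad,m.round(4),n.round(3),'tilt',np.rad2deg(np.arccos(n[2])).round(1),'az',np.rad2deg(np.arctan2(n[1],n[0])).round(1),onplane(c,[u],.121)[0].round(4))
movep([.52,.32,.36],ori([0,0,-1],[1,0,0]))
c=get_calibration('wrist');p,d=grab_frame('wrist');np.savez('w3.npz',p=p,d=d,**{k:np.array(v) for k,v in c.items()});save('w3',p)
print(observe()['time'])
E
```

```text
red [298, 189, 19, 20, 103] [306.3 198.7] [ 0.5332 -0.0735  0.018 ] [ 0.5659 -0.0565  0.121 ]
red [335, 205, 13, 9, 56] [341.3 208.8] [ 0.5178 -0.1248  0.018 ] [ 0.5541 -0.0957  0.121 ]
red [281, 229, 26, 11, 145] [296.3 235.6] [ 0.4758 -0.061   0.018 ] [ 0.522 -0.047  0.121]
blue (np.float64(249.5), np.float64(221.0)) red (np.float64(306.5), np.float64(198.5)) 306.6510067114094 198.6979865771812
6 [0.54   0.006  0.1217] [-0.299  0.362  0.883] tilt 28.0 az 129.5 [0.5397 0.006  0.121 ]
10 [0.54   0.006  0.1218] [-0.319  0.342  0.884] tilt 27.9 az 132.9 [0.5397 0.006  0.121 ]
14 [0.5396 0.0061 0.1209] [-0.334  0.356  0.873] tilt 29.2 az 133.2 [0.5397 0.006  0.121 ]
6 [ 0.5663 -0.0566  0.1215] [ 0.046 -0.481  0.875] tilt 28.9 az -84.5 [ 0.5661 -0.0567  0.121 ]
10 [ 0.5663 -0.0566  0.1216] [ 0.053 -0.47   0.881] tilt 28.2 az -83.5 [ 0.5661 -0.0567  0.121 ]
14 [ 0.5661 -0.0567  0.121 ] [ 0.045 -0.475  0.879] tilt 28.5 az -84.6 [ 0.5661 -0.0567  0.121 ]
13.5667
```

View pics/w3.png

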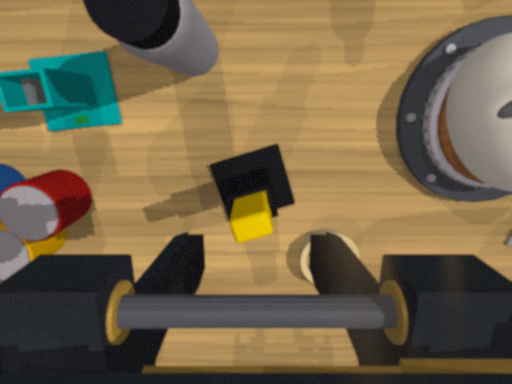

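Meter view: yellow case at (251,217) tilted in yaw, its top face lower in the picture; the flask is at upper left (170,25), away from the grasp. I'll measure the top face by depth.

```bash
python3 - <<'E'
from h import *
c=dict(np.load('w3.npz'));h=cv2.cvtColor(c['p'],cv2.COLOR_RGB2HSV)
y=cv2.inRange(h,(20,140,80),(33,255,255));y[:180]=0;y[245:]=0;y[:,:215]=0;y[:,290:]=0
ys,xs=np.nonzero(y);Q=bydepth(c,np.c_[xs,ys],c['d'][ys,xs]);print(np.percentile(Q[:,2],[5,50,95]))
k=(Q[:,2]>.177)&(Q[:,2]<.19)
T=onplane(c,np.c_[xs,ys][k],.183)[:,:2]*1000
print(k.sum(),cv2.minAreaRect(T.astype(np.float32)),T.mean(0))
# black stand foot
m=cv2.inRange(h,(0,0,0),(180,255,45));m[:140]=0;m[222:]=0;m[:,:205]=0;m[:,300:]=0
ys,xs=np.nonzero(m);z=bydepth(c,np.c_[xs,ys],c['d'][ys,xs]);k=z[:,2]<.03;print(cv2.minAreaRect((z[k][:,:2]*1000).astype(np.float32)))
n=np.array([np.sin(.48)*np.cos(np.deg2rad(-84.8)),np.sin(.48)*np.sin(np.deg2rad(-84.8)),np.cos(.48)])
S=np.array([.566,-.0567,.121])
for az in range(-180,180,15):
    a=np.deg2rad(az);o=ori(-n,[np.cos(a),np.sin(a),0]);q=ik(S+n*.14,o);q2=ik(S+n*.2,o);print(az,None if q is None else q.round(2),None if q2 is None else q2.round(2))
E
```

```text
[0.10767109 0.1804948  0.18396487]
1008 ((469.2855224609375, 323.2022399902344), (28.096858978271484, 41.40289306640625), 16.595029830932617) [469.39815158 323.13661424]
((468.1064453125, 324.30712890625), (95.01383972167969, 106.61231994628906), 16.641298294067383)
-180 [ 0.91  1.05 -1.26  1.53  0.54  1.17  1.27] [ 0.93  0.99 -1.26  1.43  0.46  1.29  1.35]
-165 [ 0.91  1.05 -1.26  1.53  0.54  1.17  1.5 ] [ 0.93  0.99 -1.26  1.43  0.46  1.29  1.58]
-150 [ 0.91  1.05 -1.26  1.53  0.54  1.17  1.74] [ 0.93  0.99 -1.26  1.43  0.46  1.29  1.82]
-135 [ 0.91  1.05 -1.26  1.53  0.54  1.17  1.99] [ 0.93  0.99 -1.26  1.43  0.46  1.29  2.06]
-120 [ 0.91  1.05 -1.26  1.53  0.54  1.17  2.25] [ 0.93  0.99 -1.26  1.43  0.46  1.29  2.32]
-105 [ 0.21  0.78  0.27  1.58 -0.66  1.17 -2.64] [ 0.16  0.76  0.44  1.48 -0.7   1.35 -2.6 ]
-90 [ 0.3   0.77  0.1   1.57 -0.56  1.11 -2.45] [ 0.31  0.73  0.15  1.47 -0.54  1.26 -2.47]
-75 [ 0.33  0.76  0.03  1.57 -0.51  1.09 -2.2 ] [ 0.34  0.72  0.08  1.47 -0.5   1.24 -2.21]
-60 [ 0.37  0.76 -0.05  1.57 -0.46  1.07 -1.96] [ 0.38  0.72  0.02  1.47 -0.46  1.23 -1.96]
[... 672 characters left out ...]
3  1.02 -0.38] [ 0.67  0.77 -0.56  1.45 -0.09  1.16 -0.32]
75 [ 0.72  0.85 -0.71  1.54  0.06  1.02 -0.17] [ 0.71  0.78 -0.64  1.45 -0.03  1.17 -0.1 ]
90 [ 0.75  0.87 -0.79  1.54  0.12  1.03  0.06] [ 0.75  0.8  -0.73  1.44  0.04  1.17  0.14]
105 [ 0.79  0.9  -0.88  1.54  0.21  1.05  0.27] [ 0.79  0.83 -0.83  1.44  0.12  1.18  0.36]
120 [ 0.83  0.94 -1.    1.54  0.31  1.07  0.47] [ 0.84  0.87 -0.95  1.44  0.22  1.2   0.56]
135 [ 0.88  0.99 -1.13  1.54  0.43  1.12  0.63] [ 0.88  0.92 -1.08  1.44  0.31  1.23  0.74]
150 [ 0.91  1.05 -1.26  1.53  0.54  1.17  0.79] [ 0.91  0.95 -1.17  1.43  0.39  1.26  0.93]
165 [ 0.93  1.1  -1.35  1.53  0.62  1.23  0.96] [ 0.93  0.99 -1.25  1.43  0.45  1.29  1.12]
```

```bash
cat > g.py <<'E'
from h import *
az=np.deg2rad(16.6);M=np.array([.4693,.3233]);tilt=np.deg2rad(27.5);na=np.deg2rad(-84.8)
n=np.array([np.sin(tilt)*np.cos(na),np.sin(tilt)*np.sin(na),np.cos(tilt)]);S=np.array([.566,-.0567,.121])
x=np.array([np.cos(az),np.sin(az),0]);oM=ori([0,0,-1],x);oS=ori(-n,x);L=.136
def force(k=8):
    f=[]
    for _ in range(k): sleep(.02);f.append(observe()['wrist_force'])
    return np.mean(f,0)
E
python3 - <<'E'
from g import *
movep([*M,.26],oM);move_l([*M,.152],feed=.12);s=observe();print(s['tool_pos'],s['wrist_force'],s['time'])
command_gripper(0);s=observe();print('gap mm',s['finger_gap']*88,s['wrist_force'])
f=s['wrist_force']
move_l([*M,.20],feed=.1);s=observe();print(s['wrist_force'],s['finger_gap']*88)
move_l([*M,.345],feed=.18)
move_l(S+n*(L+.08),oS,feed=.25);print(observe()['time'])
move_l(S+n*(L+.025),feed=.12)
sleep(.2);c=get_calibration('wrist');p,d=grab_frame('wrist');np.savez('w4.npz',p=p,d=d,**{k:np.array(v) for k,v in c.items()})
save('w4',cv2.resize(p[90:290,130:390],None,fx=3,fy=3,interpolation=cv2.INTER_CUBIC))
s=observe();print(s['time'],s['finger_gap']*88,s['tool_pos'],S+n*(L+.025),force())
E
```

```text
[0.46993347 0.32369038 0.15279209] [ 0.1939423  -1.51223791  0.13932728] 15.1417
gap mm 41.70968588303409 [-0.09107243 -0.01634242  4.15305047]
[-0.77198899  0.30541828 -2.08581917] 41.47270987008703
19.1667
20.025 41.80129441720794 [ 0.57310715 -0.13126483  0.26440858] [ 0.57273776 -0.13073557  0.26380874] [-0.11403148  0.10866012 -1.57645814]
```

View pics/w4.png

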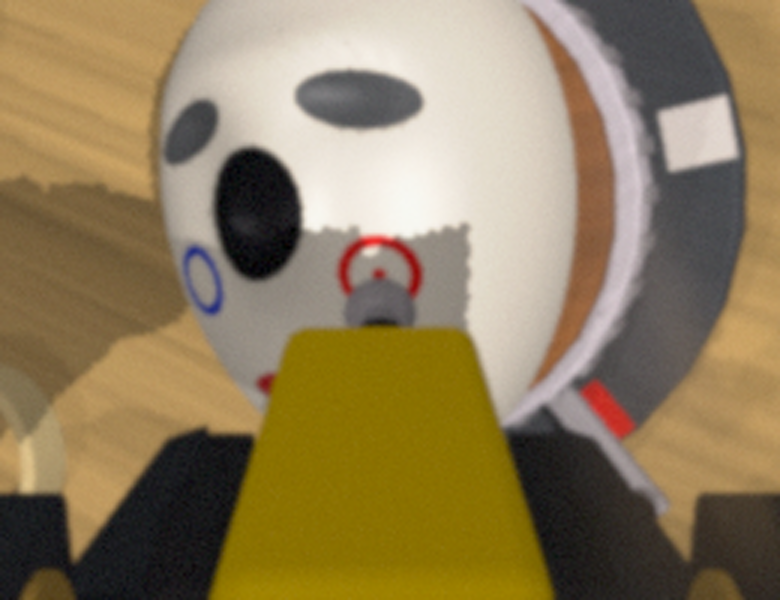

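The picture shows the ball (crop (379,310)) between the camera and the ring, whose dot is at (379,273). Next I'll check the lateral error numerically.

```bash
python3 - <<'E'
from g import *
c=dict(np.load('w4.npz'));s=observe();Rt=R.from_rotvec(s['tcp_rot']).as_matrix();t=s['tool_pos']
print('axis vs n deg',np.rad2deg(np.arccos(-Rt[:,2]@n)))
p=c['p'];h=cv2.cvtColor(p,cv2.COLOR_RGB2HSV)
red=cv2.inRange(h,(0,100,70),(10,255,255))|cv2.inRange(h,(170,100,70),(180,255,255));red[:165]=0;red[192:]=0;red[:,:240]=0;red[:,275:]=0
k,lab,st,ce=cv2.connectedComponentsWithStats(red);print(st[1:].tolist(),ce[1:].round(1).tolist())
def meet(uv,P): # ray with plane through P normal n
    o,d=rays(c,[uv]);return o+d[0]*(((P-o)@n)/(d[0]@n))
dot=(130+379/3-.33,90+273/3-.33);r=meet(dot,S);print('dot',r.round(4),'tool frame',(Rt.T@(r-t)).round(4), 'S', (Rt.T@(S-t)).round(4))
b=meet((130+379/3-.33,90+311/3-.33),t+Rt[:,2]*.126);print('ball tool',(Rt.T@(b-t)).round(4))
# local normal by depth around ring (exclude ball)
vv,uu=np.mgrid[160:184,235:280];vv,uu=vv.ravel(),uu.ravel();Q=bydepth(c,np.c_[uu,vv],c['d'][vv,uu])
g=np.linalg.norm(Q-r,axis=1)<.016;m=Q[g].mean(0);nn=np.linalg.svd(Q[g]-m)[2][2];nn*=np.sign(nn[2]);print(g.sum(),m.round(4),nn.round(3),n.round(3), 'height of dot',(Rt.T@(m-t)).round(4))
print(bydepth(c,[dot],[c['d'][int(dot[1]+.5),int(dot[0]+.5)]]))
E
```

```text
axis vs n deg 0.04248919434458368
[[242, 169, 29, 20, 190], [254, 180, 4, 3, 10]] [[256.4, 176.9], [255.8, 181.0]]
dot [ 0.5663 -0.0566  0.1211] tool frame [ 1.000e-04 -3.000e-04  1.614e-01] S [-0.0002 -0.0002  0.1614]
ball tool [-0.0018 -0.0002  0.126 ]
546 [ 0.5718 -0.0553  0.1219] [ 0.061 -0.451  0.891] [ 0.042 -0.46   0.887] height of dot [ 0.0058 -0.0003  0.161 ]
[[ 0.56672598 -0.05719285  0.12246763]]
```

```bash
python3 - <<'E'
from g import *
S2=S+R.from_rotvec(oS).as_matrix()[:,0]*.0009
move_l(S2+n*(L+.006),feed=.05);sleep(.2);f0=force(15);print('f0',f0)
hist=[]
for i in range(18):
    d=.005-.001*i
    move_l(S2+n*(L+d),feed=.02);f=force(6)-f0;s=observe();act=(s['tool_pos']-S2)@n-L
    hist.append((act,f@n));print('%.1f act %.2f mm  n %.2f lat %.2f'%(d*1e3,act*1e3,f@n,np.linalg.norm(f-n*(f@n))))
    if f@n>2.75: break
print(s['time'],s['finger_gap']*88)
E
```

```text
f0 [-0.22949293  0.11153636 -1.77513125]
5.0 act 4.96 mm  n 0.29 lat 0.45
4.0 act 4.01 mm  n 0.14 lat 0.40
3.0 act 3.00 mm  n -0.25 lat 0.39
2.0 act 1.98 mm  n 0.19 lat 0.23
1.0 act 0.99 mm  n 0.01 lat 0.15
0.0 act -0.01 mm  n 0.14 lat 0.59
-1.0 act -1.00 mm  n -0.00 lat 0.17
-2.0 act -1.93 mm  n 0.29 lat 0.49
-3.0 act -2.83 mm  n 1.94 lat 0.36
-4.0 act -3.91 mm  n 2.29 lat 0.60
-5.0 act -4.92 mm  n 2.54 lat 0.61
-6.0 act -5.92 mm  n 3.18 lat 0.76
25.3417 41.64895672846229
```

```bash
python3 - <<'E'
from g import *
f0=np.array([-.229,.112,-1.775]);S2=S+R.from_rotvec(oS).as_matrix()[:,0]*.0009
move_l(S2+n*(L-.0065),feed=.02);sleep(.4);f=force(30)-f0;s=observe()
print('n %.2f'%(f@n),f.round(2),(s['tool_pos']-S2)@n-L,s['tool_pos']-S2-n*(L-.0065),s['time'])
p,d=grab_frame('wrist');q,_=grab_frame('side')
a=cv2.resize(p[110:260,170:360],(760,600),interpolation=cv2.INTER_CUBIC);save('w5',a)
save('s5',cv2.resize(q[110:260,190:340],(600,600),interpolation=cv2.INTER_CUBIC))
E
```

```text
n 3.16 [ 1.02 -1.91  2.53] -0.00648514483890017 [ 3.88340305e-05 -3.29518282e-05 -2.16780062e-06] 26.4917
```

View pics/w5.png

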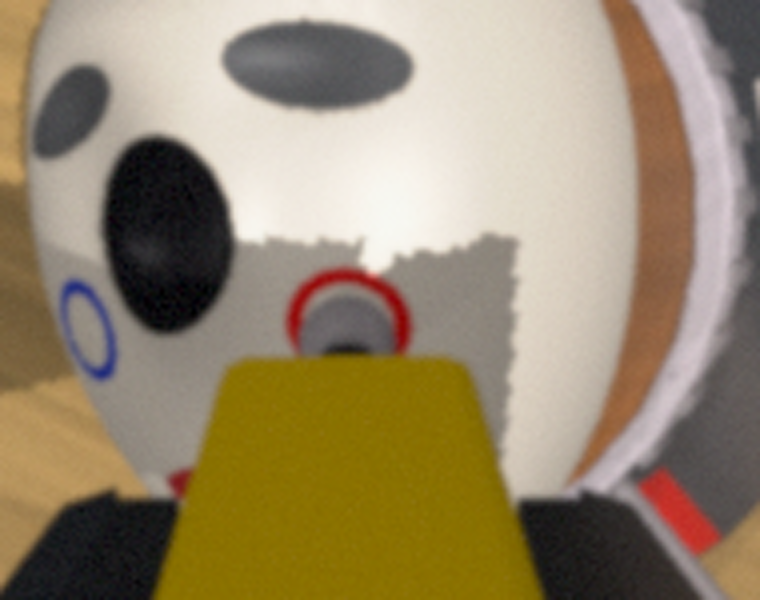

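View pics/s5.png

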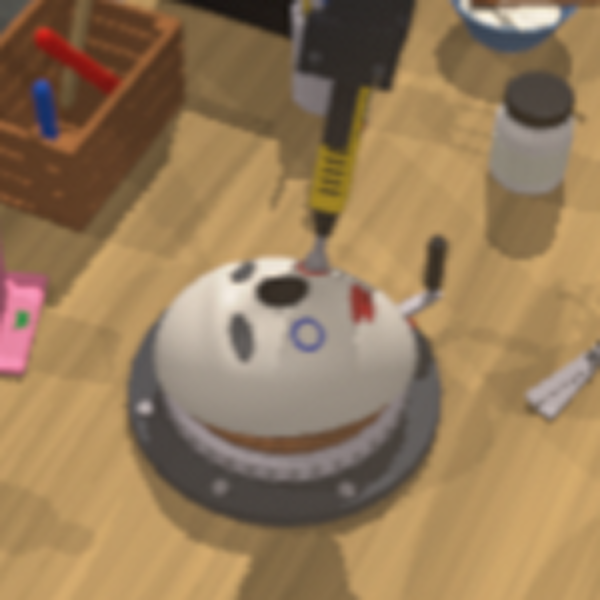

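The ball is within about 0.5 mm of the ring's centre once I allow for parallax (ball centre row about 341, expected about 340). The lever lies at the red mark, and the push of 3.2 N matches half in.

```bash
python3 -c "
from plant import *
print(hand_in());"
```

```text
the job is handed in; nothing more can be done
None
```

I locked the collar, lifted the meter straight out of its stand, and handed in with its ball held on the red ring at about 26.5 s of the 58 s allowed.

- **Collar:** I turned the lever by its handle until it met the stop at about −119.3°, where the red mark was measured at −119.2°. The push reached about 15 N along its path (about 18 N downward) before I let go. The last side view still shows the lever at the red mark.
- **Placing:** The last wrist picture puts the ball about 0.5 mm from the ring's centre. The meter's axis is within about 1–2° of the surface normal measured by depth.
- **Press:** The push along the surface normal is 3.16 N, against 3.2 N for half in. By travel past first contact, at about 2 mm below where I expected the surface, the ball is in about 4.5 mm. The two agree to within about 0.5 mm.
- **Disagreements:** During the press the force varied by a few tenths of a newton between steps. A sideways force of about 0.8 N also showed. I left both as they were.
- **Other objects:** I only meant to touch the lever and the meter. The last pictures show nothing knocked over near the mask, but I did not re-check the flask, tape roll or glue bottle.

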